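Start the pizza timers in order

ROBOT

A 6-joint arm with a two-finger parallel gripper is mounted at the origin on the work surface. World frame = base frame: x ahead of the robot, y to its left, z up, the work surface at z = 0. Lengths are in m, angles in rad, forces in N, time in s.
With the tool pointing down it reaches from about 0.275 to 0.725 m from the base axis. Payload 5.6 kg.
Tool frame: the origin (TCP) lies on the centre line of the jaws, within the pads' length; the fingertips stand 17 mm ahead of it and the grasp point (between the pads) lies 2 mm behind it; z points along the fingers, y is the line along which they close (so a half turn about z gives the same grasp; the last joint's range is limited). The gripper opens to 85 mm and grips with 20 to 120 N. Pads are 22 mm wide; open, the fingers measure 114 mm over their backs; the gripper's body (76 mm by 85 mm) begins 54 mm behind the grasp point. The pads swing forward as they close: fully open they stand 13 mm farther back than shut.
Start: joints at [-0.874, 0.255, 0.108, 0, -1.424, -0.285], TCP at [0.22, -0.504, 0.248] pointing down, gripper open.
Joint ranges: [-2.95, 2.95], [-1.21, 1.97], [-1.09, 1.5], [-2.87, 1.71], [-2.94, -0.07], [-3.05, 3.05]. Speed limits (rad/s): [2.57, 2.57, 3.14, 3.14, 3.14, 3.14].

INTERFACE

Orientations are given as a 3x3 rotation matrix whose columns are the frame's x, y, z axes.
In Python, from bench import * gives the robot as it stands.
- The arm moves only by the shell command python3 -m jog 'ROWS' [FORCE]. ROWS is a JSON object of lists of equal length, an entry for each row: "grip": the finger opening in m, from 0 to 0.0854; "linear": the shift along the world's x, y, z in m, a list of three; "turn": the turn about the world's z in degrees. A call has 1 to 20 rows; each row is the pose to reach, as a shift and turn from the pose commanded when the call began; what a row does not reach only later rows make up. A row lasts 1/8 s, in which the tool goes at most 62.5 mm and 10.7 degrees, less where a joint would pass 70% of its speed; a pose out of reach is approached as far as the arm can. A call with a gripper value outside its range is refused whole. The fingers move at their own pace and stop on an object; FORCE is the grip in N (left out, the last holds). Time passes only in rows, so rows that repeat a pose let the fingers close. It gives the time, the measured TCP pose, the force, the opening and the grip force at its end, in the units of the state.
- state(): the state, without advancing time (a new reading comes with each control period).
- read_camera(name): name is "scene" or "top"; returns the picture (480x640x3 uint8, red, green, blue); there is no depth.
- camera_info(name): a dict with "mtx" (3x3 intrinsics, pixels), "extrinsics" (4x4, takes a point from camera to world coordinates). Camera axes: x right, y up, looking along -z (the intrinsics and any distortion apply to the point x, -y, -z); pixel columns grow to the right and rows downward; lengths in m; the calibration is good to about 2 mm. A picture is of the moment at which its call begins. camera_info takes no time and is no camera call.
- hand_in(): hands the job in; it is judged then, once.
The state is a dict: "t": time; "q": joint angles; "dq": joint speeds; "effort": joint torques, N m; "tool_pos": TCP position; "eef_rot": TCP orientation; "wrist_force": force on the tool from outside, world axes, zero at the start; "torque": the same for the moment, N m; "opening": opening from 0.0 (shut) to 1.0 (fully open); "grasp_force": force on a finger pad.
Only numpy, scipy, OpenCV 4.12 (cv2) and the standard library are available. Lean on these libraries where they do the work, as an engineer would, in place of code of your own. Each camera call takes 0.05 s, during which the arm holds its last target. There are 200 camera calls.

TASK

Three pizzas have just gone into the oven, so start their puck timers in the order they went in: red first, then yellow, then blue, pressing each coloured cap straight down, lightly, with the fingertips until it is fully home (it stays down by itself). The timers are only to be pressed, not picked up or pushed about, and the green timer must not be started. Leave everything else on the counter where it stands.

Things in the scene. Friction and masses are not known exactly. Their poses are not given: they have to be found in the camera images.
- timer_red: loose black puck timer with a red band and a red cap, 0.25 kg: housing 66 mm diameter, 34 mm high; origin at the centre of its underside, z up, standing on the counter. All four timers are alike but for colour and may stand in any of the places
- cap_red_top (a point): centre of the flat top of the red cap (40 mm diameter), on the timer's axis, 48.5 mm above the counter when up and 38.5 mm when fully down; moves with the cap
- cap_red (a joint): how far the red cap is pushed down, m: 0 up (not started), 0.010 fully home (running). It yields at about 3 N, hardly more along the way, stays where it is left (no spring-back) and meets a hard stop at 0.010, 4 mm above the housing's top
- timer_yellow: loose black puck timer with a yellow band and a yellow cap, 0.25 kg: housing 66 mm diameter, 34 mm high; origin at the centre of its underside, z up, standing on the counter. All four timers are alike but for colour and may stand in any of the places
- cap_yellow_top (a point): centre of the flat top of the yellow cap (40 mm diameter), on the timer's axis, 48.5 mm above the counter when up and 38.5 mm when fully down; moves with the cap
- cap_yellow (a joint): how far the yellow cap is pushed down, m: 0 up (not started), 0.010 fully home (running). It yields at about 3 N, hardly more along the way, stays where it is left (no spring-back) and meets a hard stop at 0.010, 4 mm above the housing's top
- timer_blue: loose black puck timer with a blue band and a blue cap, 0.25 kg: housing 66 mm diameter, 34 mm high; origin at the centre of its underside, z up, standing on the counter. All four timers are alike but for colour and may stand in any of the places
- cap_blue_top (a point): centre of the flat top of the blue cap (40 mm diameter), on the timer's axis, 48.5 mm above the counter when up and 38.5 mm when fully down; moves with the cap
- cap_blue (a joint): how far the blue cap is pushed down, m: 0 up (not started), 0.010 fully home (running). It yields at about 3 N, hardly more along the way, stays where it is left (no spring-back) and meets a hard stop at 0.010, 4 mm above the housing's top
- timer_green: loose black puck timer with a green band and a green cap, 0.25 kg: housing 66 mm diameter, 34 mm high; origin at the centre of its underside, z up, standing on the counter. All four timers are alike but for colour and may stand in any of the places
- cap_green_top (a point): centre of the flat top of the green cap (40 mm diameter), on the timer's axis, 48.5 mm above the counter when up and 38.5 mm when fully down; moves with the cap
- cap_green (a joint): how far the green cap is pushed down, m: 0 up (not started), 0.010 fully home (running). It yields at about 3 N, hardly more along the way, stays where it is left (no spring-back) and meets a hard stop at 0.010, 4 mm above the housing's top
- steel_cup: bystander: small open steel cup, 58 mm diameter, 45 mm high; origin at the centre of its underside
- shaker: bystander: amber glass spice shaker with steel top, 46 mm diameter, 66 mm high; origin at the centre of its underside
- sauce_bowl: bystander: white ceramic bowl, 100 mm diameter, 45 mm high; origin at the centre of its underside
- pizza_wheel: bystander: pizza cutter lying flat along its own x axis, steel wheel (68 mm diameter) at +x, black handle at -x, about 175 mm long, 25 mm high; origin on the counter, 65 mm from the handle's end
- oil_bottle: bystander: green glass bottle, 64 mm diameter, 150 mm high; origin at the centre of its underside
- flour_jar: bystander: glass jar with blue lid, 84 mm diameter, 110 mm high; origin at the centre of its underside
Things that resemble listed ones, but are neither listed nor needed, are in the scene too. Leave any pink or purple look-alike of the timer_yellow alone.

How it is judged:
On the way, in this order (a step that is already met when the one before it is completed fails the run):
1. the red timer's cap is down (at least 7 of 10 mm) and those after it are still up (value of joint cap_red above 0.007 m and value of joint each of cap_yellow, cap_blue, cap_green below 0.0025 m), for 0.1 s.
2. the yellow timer's cap is down (at least 7 of 10 mm) and those after it are still up (value of joint cap_yellow above 0.007 m and value of joint each of cap_blue, cap_green below 0.0025 m), for 0.1 s.
3. the blue timer's cap is down (at least 7 of 10 mm) and those after it are still up (value of joint cap_blue above 0.007 m and value of joint cap_green below 0.0025 m), for 0.1 s.
At the end, for the whole second after the job is handed in: The red, yellow and blue caps are down by at least 7 of their 10 mm and the green cap is up (under 2.5 mm); all four timers stand upright on the counter at rest, within 25 mm of where they stood; the other listed things are within 20 mm of where they stood (all of step 3 and value of joint each of cap_red, cap_yellow above 0.007 m and height (world z) of each of timer_red, timer_yellow, timer_blue, timer_green below 0.005 m and angle between each of timer_red, timer_yellow, timer_blue, timer_green's own z axis and vertical below 0.1 rad and distance of each of timer_red, timer_yellow, timer_blue, timer_green from where it was at the start of the episode below 0.025 m and linear speed of each of timer_red, timer_yellow, timer_blue, timer_green below 0.02 m/s and distance of each of steel_cup, shaker, sauce_bowl, pizza_wheel, oil_bottle, flour_jar from where it was at the start of the episode below 0.02 m); the robot touches nothing.
It fails at once if a cap is pushed in before the one ahead of it in the order is down ((value of joint cap_yellow above 0.0025 m and value of joint cap_red below 0.007 m) or (value of joint cap_blue above 0.0025 m and value of joint cap_yellow below 0.007 m)).
It fails at once if the green timer is started (value of joint cap_green above 0.0025 m).
It fails at once if a timer is pressed or squeezed with more than 25 N (contact force between any of the fingers, the arm and timer_red above 25 N or contact force between any of the fingers, the arm and timer_yellow above 25 N or contact force between any of the fingers, the arm and timer_blue above 25 N or contact force between any of the fingers, the arm and timer_green above 25 N).
It fails at once if a timer is lifted more than 10 mm, tipped more than 0.3 rad or shoved more than 25 mm (height (world z) of any of timer_red, timer_yellow, timer_blue, timer_green above 0.01 m or angle between any of timer_red, timer_yellow, timer_blue, timer_green's own z axis and vertical above 0.3 rad or distance of any of timer_red, timer_yellow, timer_blue, timer_green from where it was at the start of the episode above 0.025 m).
It fails at once if another thing on the counter is moved more than 20 mm or lifted (distance of any of steel_cup, shaker, sauce_bowl, pizza_wheel, oil_bottle, flour_jar from where it was at the start of the episode above 0.02 m or height (world z) of any of steel_cup, shaker, sauce_bowl, pizza_wheel, oil_bottle, flour_jar above 0.01 m).
It also fails if it takes over 48 s, if anything falls off the work surface, if the arm or the gripper's body presses on something with over 40 N, if the wrist force passes 120 N, or if a joint passes its speed limit or range.

## Working session

There is one attempt and no reset: what is moved stays moved. The work goes in short steps, Python scripts to look and compute and a shell command to move; the robot and the scene stay as the last step left them, time stands still between calls to the robot, and variables do not carry over. Pictures are saved under pics/ and viewed, at most 10 in all, crops included, and the job is handed in when it is done.

```bash
mkdir -p pics; python3 - <<'E'
from bench import *
import cv2
for n in("top","scene"):
    cv2.imwrite(f"pics/{n}0.png",read_camera(n)[:,:,::-1]); c=camera_info(n); print(c)
s=state();print(s["t"],s["tool_pos"],s["eef_rot"],s["wrist_force"],s["opening"])
E
```

```text
{'mtx': array([[561.02656534,   0.        , 323.75001292],
       [  0.        , 561.02656534, 234.77519708],
       [  0.        ,   0.        ,   1.        ]]), 'extrinsics': array([[ 0.02708404,  0.99510305, -0.09505988,  0.41634136],
       [-0.99946597,  0.02521764, -0.02078083, -0.00883862],
       [-0.01828188,  0.09557195,  0.99525463,  1.12058246],
       [ 0.        ,  0.        ,  0.        ,  1.        ]])}
{'mtx': array([[502.6301517 ,   0.        , 319.06187702],
       [  0.        , 502.6301517 , 243.29015061],
       [  0.        ,   0.        ,   1.        ]]), 'extrinsics': array([[-0.20310377, -0.78851791,  0.58050699,  1.1851567 ],
       [ 0.97910753, -0.16952452,  0.11229375,  0.13197827],
       [ 0.00986453,  0.59118605,  0.80647489,  0.97623115],
       [ 0.        ,  0.        ,  0.        ,  1.        ]])}
0.1 [ 0.22002511 -0.50362748  0.24749539] [[-9.16433972e-01 -4.00185216e-01 -7.53872233e-04]
 [-4.00185917e-01  9.16432718e-01  1.51832966e-03]
 [ 8.32600965e-05  1.69313793e-03 -9.99998563e-01]] [-0.25753687  0.37462216 -0.62015479] 0.9985487233626599
```

View pics/top0.png

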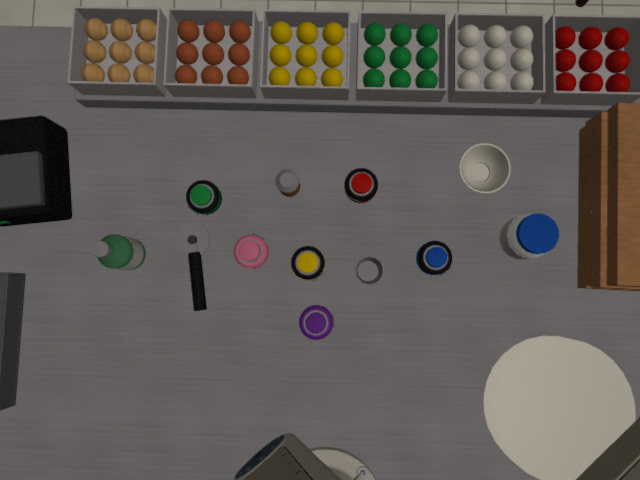

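View pics/scene0.png

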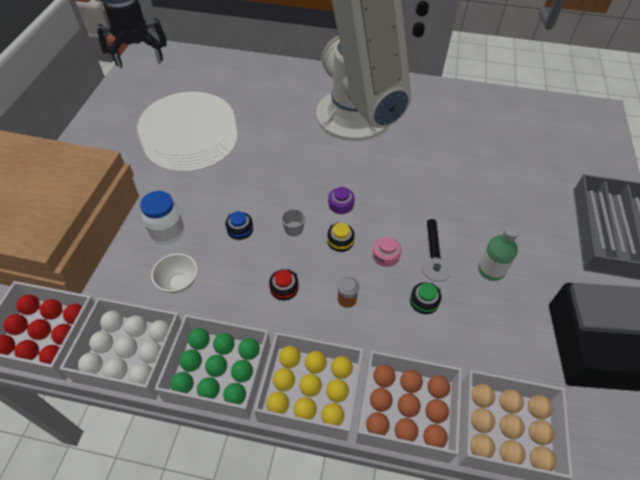

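The top view shows these look-alikes:
- **Red:** cap at (361,184); the bin balls at (590,60) also look red.
- **Yellow:** cap at (308,263); also bin balls at (305,55), the pink look-alike at (251,251) and the purple one at (316,322).
- **Blue:** cap at (436,257); the jar lid at (538,234) is also blue.
- **Green:** cap at (202,195), not to be touched; also bottle at (115,250).

I choose the black-housed pucks. Next I measure them in both views and check one crop.

```bash
cat > m.py <<'E'
from bench import *
import cv2, numpy as np
H={"red":[(0,8),(172,180)],"yellow":[(20,32)],"blue":[(105,125)],"green":[(50,80)]}
P={"top":dict(red=(361,184),yellow=(308,263),blue=(436,257),green=(202,195)),
   "scene":dict(red=(284,277),yellow=(341,231),blue=(238,218),green=(427,291))}
def ray(n,uv):
    c=camera_info(n);K,E=c["mtx"],c["extrinsics"]
    d=np.linalg.inv(K)@[*uv,1];d=E[:3,:3]@(d*[1,-1,-1]);return E[:3,3],d/np.linalg.norm(d)
def blob(img,col,p,r=16):
    h=cv2.cvtColor(img,cv2.COLOR_RGB2HSV);m=np.zeros(h.shape[:2],np.uint8)
    for a,b in H[col]: m|=cv2.inRange(h,(a,110,60),(b,255,255))
    k=np.zeros_like(m);cv2.circle(k,p,r,255,-1);m&=k
    n,l,s,c=cv2.connectedComponentsWithStats(m);i=1+np.argmax(s[1:,4]);return c[i],s[i]
E
python3 - <<'E'
from m import *
I={n:read_camera(n) for n in P}
for c in H:
    out=[]
    for n in P:
        uv,s=blob(I[n],c,P[n][c]);o,d=ray(n,uv);out.append((o,d))
        print(c,n,uv.round(1),s, (o+d*(0.0485-o[2])/d[2]).round(4))
    (a,u),(b,v)=out;t=np.linalg.lstsq(np.c_[u,-v],b-a,rcond=None)[0];print("  tri",((a+t[0]*u+b+t[1]*v)/2).round(4))
cr=cv2.hconcat([cv2.resize(I["top"][150:310,160:480],(640,320)),]);sc=cv2.resize(I["scene"][180:320,210:450],(640,280*640//640))
cv2.imwrite("pics/crop.png",cv2.vconcat([cr,sc])[:,:,::-1])
E
```

```text
red top [361.4 182.6] [351 172  21  22 339] [ 0.622  -0.0565  0.0485]
red scene [282.9 277.7] [273 270  19  17 257] [ 0.6249 -0.0554  0.0485]
  tri [ 0.6226 -0.0564  0.0447]
yellow top [307. 262.] [297 252  21  21 345] [0.4657 0.0441 0.0485]
yellow scene [340.8 230.1] [333 223  18  16 215] [0.4693 0.0447 0.0485]
  tri [0.4659 0.0443 0.0441]
blue top [436.1 256.8] [426 247  21  21 341] [ 0.482  -0.2018  0.0485]
blue scene [237.6 218.3] [229 211  18  16 202] [ 0.486  -0.201   0.0485]
  tri [ 0.4823 -0.2027  0.0436]
green top [200.4 194.7] [190 185  22  20 336] [0.5908 0.2551 0.0485]
green scene [427.5 291.3] [419 283  19  18 257] [0.5935 0.256  0.0485]
  tri [0.5914 0.2562 0.0451]
```

View pics/crop.png

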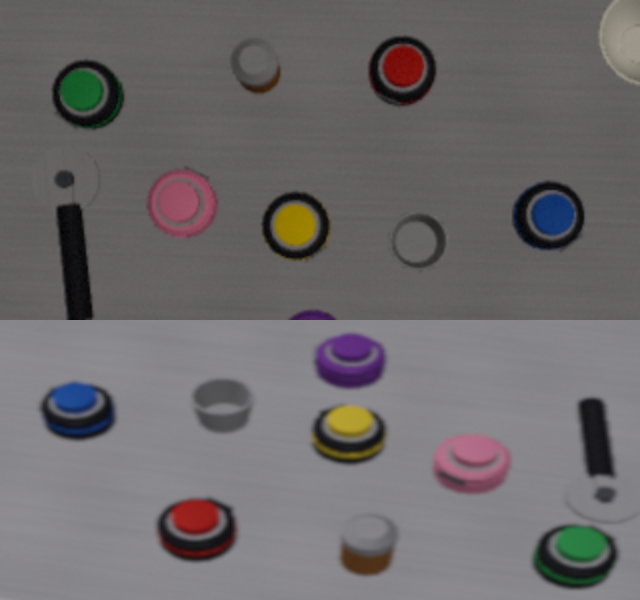

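The crop confirms it: red, yellow and blue caps on black pucks with matching bands, the pink and purple ones separate, and the two views agree to within 4 mm. I'll go above red now, with the fingers shut.

```bash
python3 -m jog '{"grip":[0,0,0,0,0,0,0,0,0,0,0,0,0,0,0,0,0,0],"linear":[[0.03,0.03,0],[0.07,0.075,0],[0.11,0.12,0],[0.15,0.165,0],[0.19,0.21,0],[0.23,0.255,0],[0.27,0.3,0],[0.31,0.345,0],[0.35,0.39,0],[0.38,0.42,0],[0.403,0.448,0],[0.403,0.448,-0.03],[0.403,0.448,-0.07],[0.403,0.448,-0.11],[0.403,0.448,-0.14],[0.403,0.448,-0.15],[0.403,0.448,-0.15],[0.403,0.448,-0.15]],"turn":[0,0,0,0,0,0,0,0,0,0,0,0,0,0,0,0,0,0]}' 20
python3 - <<'E'
from m import *
cv2.imwrite("pics/a.png",cv2.resize(read_camera("scene")[180:330,200:400],(800,600))[:,:,::-1]);print(state()["wrist_force"])
E
```

```text
t: 2.45
tool_pos: [0.6242, -0.056, 0.1]
eef_rot: [[-0.916, -0.4, 0.003], [-0.4, 0.916, -0.0], [-0.003, -0.001, -1.0]]
wrist_force: [0.2, -0.6, 0.6]
opening: -0.005
grasp_force: 0.0
[-0.85652032 -0.1695135   0.2032418 ]
```

View pics/a.png

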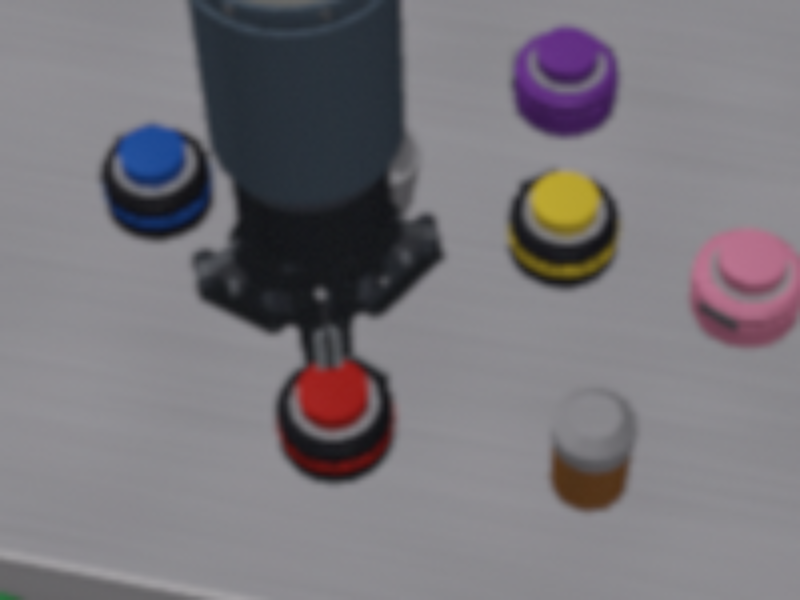

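The shut fingertips hang just above and behind the red cap in the picture, and the cap is at about crop (333,392). That fits a position 35 mm above its centre. I'll descend to touch it.

```bash
python3 -m jog '{"grip":[0,0,0,0,0,0,0,0,0,0],"linear":[[0,0,-0.012],[0,0,-0.024],[0,0,-0.029],[0,0,-0.031],[0,0,-0.033],[0,0,-0.035],[0,0,-0.037],[0,0,-0.039],[0,0,-0.039],[0,0,-0.039]],"turn":[0,0,0,0,0,0,0,0,0,0]}'
```

```text
t: 3.75
tool_pos: [0.6233, -0.0561, 0.0592]
eef_rot: [[-0.916, -0.4, 0.0], [-0.4, 0.916, -0.0], [-0.0, -0.0, -1.0]]
wrist_force: [-0.3, -0.6, 1.1]
opening: 0.003
grasp_force: 0.6
```

```bash
python3 -m jog '{"grip":[0,0,0,0,0],"linear":[[0,0,-0.001],[0,0,-0.002],[0,0,-0.003],[0,0,-0.003],[0,0,-0.003]],"turn":[0,0,0,0,0]}'
python3 - <<'E'
from m import *
cv2.imwrite("pics/b.png",cv2.resize(read_camera("scene")[230:320,230:350],(800,600))[:,:,::-1])
E
```

```text
t: 4.38
tool_pos: [0.6233, -0.056, 0.0562]
eef_rot: [[-0.916, -0.4, 0.0], [-0.4, 0.916, -0.0], [-0.0, -0.0, -1.0]]
wrist_force: [0.4, -0.6, 1.1]
opening: 0.002
grasp_force: 0.9
```

View pics/b.png

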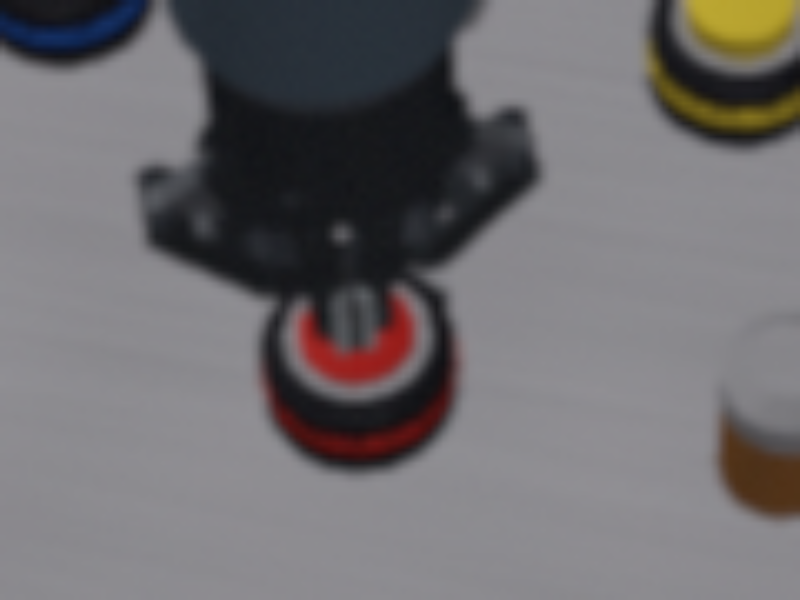

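The fingertips stand on the middle of the red cap at crop (352,335), and the cap has sunk visibly. I'll go on in half millimetres to the stop.

```bash
python3 -m jog '{"grip":[0,0,0],"linear":[[0,0,-0.0005],[0,0,-0.0005],[0,0,-0.0005]],"turn":[0,0,0]}' | grep -E 'pos|wrist'; python3 -m jog '{"grip":[0,0,0],"linear":[[0,0,-0.0005],[0,0,-0.0005],[0,0,-0.0005]],"turn":[0,0,0]}'| grep -E 'pos|wrist'
```

```text
tool_pos: [0.6233, -0.056, 0.0559]
wrist_force: [1.7, -0.6, 1.9]
tool_pos: [0.6233, -0.056, 0.0555]
wrist_force: [0.9, -0.5, 3.9]
```

```bash
python3 -m jog '{"grip":[0,0,0],"linear":[[0,0,-0.0005],[0,0,-0.0005],[0,0,-0.0005]],"turn":[0,0,0]}' | grep -E 't:|pos|wrist'
```

```text
t: 5.55
tool_pos: [0.6233, -0.056, 0.0551]
eef_rot: [[-0.916, -0.4, 0.001], [-0.4, 0.916, -0.0], [-0.0, -0.0, -1.0]]
wrist_force: [0.9, -1.5, 4.7]
```

```bash
python3 -m jog '{"grip":[0,0,0],"linear":[[0,0,-0.0005],[0,0,-0.0005],[0,0,-0.0005]],"turn":[0,0,0]}' | grep -E 't:|pos|wrist';python3 -m jog '{"grip":[0,0,0],"linear":[[0,0,-0.0005],[0,0,-0.0005],[0,0,-0.0005]],"turn":[0,0,0]}' | grep -E 't:|pos|wrist'
```

```text
t: 5.92
tool_pos: [0.6233, -0.056, 0.0549]
eef_rot: [[-0.916, -0.4, 0.001], [-0.4, 0.916, -0.0], [-0.001, -0.0, -1.0]]
wrist_force: [-1.0, 0.6, 6.9]
t: 6.3
tool_pos: [0.6233, -0.056, 0.0547]
eef_rot: [[-0.916, -0.401, 0.001], [-0.401, 0.916, -0.0], [-0.001, -0.0, -1.0]]
wrist_force: [-1.3, 0.9, 7.8]
```

Red is firmly on its stop: force has risen to 8 N with hardly any travel. I'll lift, cross to yellow, and press as before.

```bash
python3 -m jog '{"grip":[0,0,0,0,0,0,0,0,0,0,0,0,0],"linear":[[0,0,0.01],[0,0,0.03],[0,0,0.06],[-0.03,0.02,0.06],[-0.07,0.045,0.06],[-0.11,0.07,0.06],[-0.14,0.09,0.06],[-0.156,0.1,0.06],[-0.156,0.1,0.06],[-0.156,0.1,0.04],[-0.156,0.1,0.025],[-0.156,0.1,0.019],[-0.156,0.1,0.019]],"turn":[0,0,0,0,0,0,0,0,0,0,0,0,0]}'
python3 - <<'E'
from m import *
cv2.imwrite("pics/c.png",cv2.resize(read_camera("scene")[190:310,230:390],(800,600))[:,:,::-1])
E
```

```text
t: 7.92
tool_pos: [0.4675, 0.0436, 0.0725]
eef_rot: [[-0.917, -0.4, -0.001], [-0.4, 0.917, -0.001], [0.001, -0.0, -1.0]]
wrist_force: [0.4, 0.1, -0.0]
opening: -0.0
grasp_force: 0.0
```

View pics/c.png

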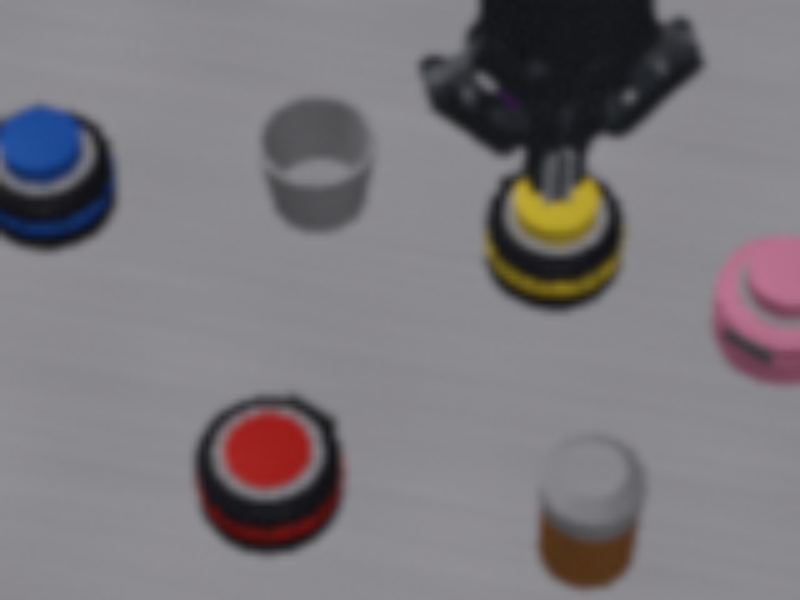

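Red is down flush at crop (268,448) and hasn't moved. The fingertips are over the yellow cap at (556,200). Pressing yellow.

```bash
python3 -m jog '{"grip":[0,0,0,0,0,0,0,0,0,0,0,0,0,0,0,0,0,0],"linear":[[0,0,-0.002],[0,0,-0.004],[0,0,-0.006],[0,0,-0.007],[0,0,-0.008],[0,0,-0.009],[0,0,-0.01],[0,0,-0.011],[0,0,-0.012],[0,0,-0.013],[0,0,-0.014],[0,0,-0.015],[0,0,-0.016],[0,0,-0.0165],[0,0,-0.017],[0,0,-0.017],[0,0,-0.017],[0,0,-0.017]],"turn":[0,0,0,0,0,0,0,0,0,0,0,0,0,0,0,0,0,0]}' | grep -E 't:|pos|wrist_'
```

```text
t: 10.22
tool_pos: [0.4671, 0.044, 0.0557]
eef_rot: [[-0.916, -0.4, -0.0], [-0.4, 0.916, -0.0], [0.0, 0.0, -1.0]]
wrist_force: [-0.4, -0.2, 1.6]
```

```bash
python3 -m jog '{"grip":[0,0,0,0],"linear":[[0,0,-0.0005],[0,0,-0.001],[0,0,-0.001],[0,0,-0.001]],"turn":[0,0,0,0]}' | grep -E 't:|pos|wrist_'
```

```text
t: 10.72
tool_pos: [0.4672, 0.044, 0.055]
eef_rot: [[-0.916, -0.4, 0.0], [-0.4, 0.916, -0.0], [-0.0, -0.0, -1.0]]
wrist_force: [-1.8, -0.2, 5.2]
```

```bash
python3 -m jog '{"grip":[0,0,0],"linear":[[0,0,-0.0005],[0,0,-0.0005],[0,0,-0.0005]],"turn":[0,0,0]}' | grep -E 't:|pos|wrist_'
```

```text
t: 11.1
tool_pos: [0.4672, 0.044, 0.0547]
eef_rot: [[-0.916, -0.4, 0.0], [-0.4, 0.916, -0.0], [-0.0, -0.0, -1.0]]
wrist_force: [-3.1, 0.6, 7.0]
```

Yellow reached the stop with the same signature, 7 N at 0.0547. Next is blue.

```bash
python3 -m jog '{"grip":[0,0,0,0,0,0,0,0,0,0,0,0,0,0,0],"linear":[[0,0,0.01],[0,0,0.03],[0,0,0.06],[0.003,-0.04,0.06],[0.006,-0.085,0.06],[0.009,-0.13,0.06],[0.012,-0.175,0.06],[0.015,-0.215,0.06],[0.0165,-0.2455,0.06],[0.0165,-0.2455,0.06],[0.0165,-0.2455,0.06],[0.0165,-0.2455,0.04],[0.0165,-0.2455,0.025],[0.0165,-0.2455,0.019],[0.0165,-0.2455,0.019]],"turn":[0,0,0,0,0,0,0,0,0,0,0,0,0,0,0]}' | grep -E 't:|pos|wrist_'
python3 - <<'E'
from m import *
cv2.imwrite("pics/d.png",cv2.resize(read_camera("scene")[180:315,200:380],(800,600))[:,:,::-1])
E
```

```text
t: 12.98
tool_pos: [0.4836, -0.2012, 0.0731]
eef_rot: [[-0.916, -0.401, -0.001], [-0.401, 0.916, -0.0], [0.001, 0.0, -1.0]]
wrist_force: [0.1, -0.5, 0.1]
```

View pics/d.png

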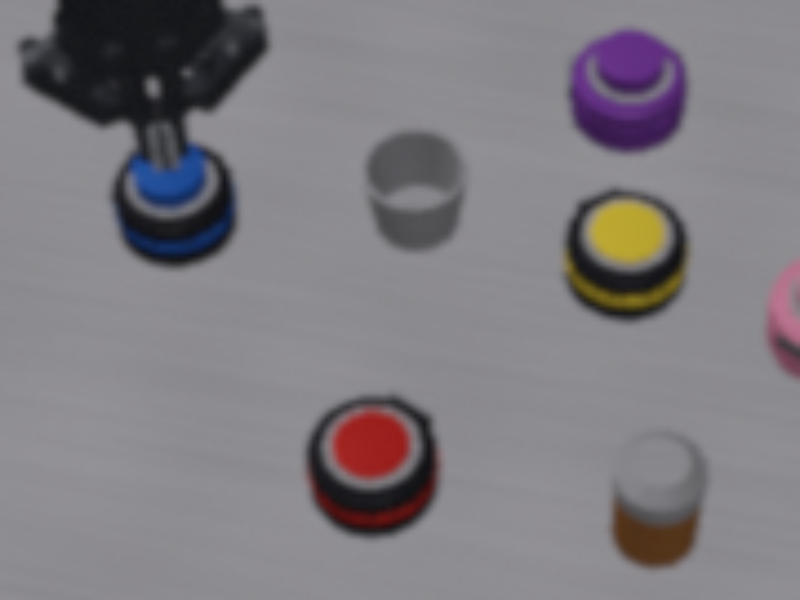

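Red at (370,445) and yellow at (627,232) are both fully down. The fingertips are over the blue cap at (168,170). Pressing blue.

```bash
python3 -m jog '{"grip":[0,0,0,0,0,0,0,0,0,0,0,0,0,0,0,0,0,0],"linear":[[0,0,-0.002],[0,0,-0.004],[0,0,-0.006],[0,0,-0.007],[0,0,-0.008],[0,0,-0.009],[0,0,-0.01],[0,0,-0.011],[0,0,-0.012],[0,0,-0.013],[0,0,-0.014],[0,0,-0.015],[0,0,-0.016],[0,0,-0.0165],[0,0,-0.017],[0,0,-0.017],[0,0,-0.017],[0,0,-0.017]],"turn":[0,0,0,0,0,0,0,0,0,0,0,0,0,0,0,0,0,0]}' | grep -E 't:|pos|wrist_'
```

```text
t: 15.28
tool_pos: [0.4836, -0.2015, 0.0562]
eef_rot: [[-0.916, -0.4, -0.0], [-0.4, 0.916, 0.0], [0.0, 0.0, -1.0]]
wrist_force: [-0.4, 0.4, 2.1]
```

```bash
python3 -m jog '{"grip":[0,0,0,0],"linear":[[0,0,-0.0005],[0,0,-0.001],[0,0,-0.001],[0,0,-0.001]],"turn":[0,0,0,0]}' | grep -E 't:|pos|wrist_'
```

```text
t: 15.78
tool_pos: [0.4837, -0.2015, 0.0554]
eef_rot: [[-0.916, -0.4, 0.0], [-0.4, 0.916, -0.0], [-0.0, -0.0, -1.0]]
wrist_force: [-2.0, -0.1, 3.8]
```

```bash
python3 -m jog '{"grip":[0,0,0],"linear":[[0,0,-0.0005],[0,0,-0.0005],[0,0,-0.0005]],"turn":[0,0,0]}' | grep -E 't:|pos|wrist_'
```

```text
t: 16.15
tool_pos: [0.4837, -0.2015, 0.055]
eef_rot: [[-0.916, -0.4, 0.0], [-0.4, 0.916, -0.0], [-0.0, -0.0, -1.0]]
wrist_force: [-2.0, 0.7, 4.9]
```

One last half-millimetre press, then lift, clear and check.

```bash
python3 -m jog '{"grip":[0,0,0,0,0,0,0,0,0,0,0,0,0,0,0],"linear":[[0,0,-0.0005],[0,0,-0.0005],[0,0,-0.0005],[0,0,0.01],[0,0,0.04],[0,0,0.09],[0,0,0.14],[0,0,0.19],[-0.04,-0.04,0.19],[-0.08,-0.08,0.19],[-0.12,-0.12,0.19],[-0.16,-0.16,0.19],[-0.2,-0.2,0.19],[-0.2,-0.2,0.19],[-0.2,-0.2,0.19]],"turn":[0,0,0,0,0,0,0,0,0,0,0,0,0,0,0]}' | grep -E 't:|pos|wrist_'
python3 - <<'E'
from m import *
I={n:read_camera(n) for n in P}
for c in H: print(c,[ (lambda o,d:(o+d*((0.0485 if c=="green" else .0385)-o[2])/d[2])[:2].round(4))(*ray(n,blob(I[n],c,P[n][c])[0])) for n in P])
cv2.imwrite("pics/e.png",cv2.vconcat([cv2.resize(I["top"][140:340,90:570],(720,300)),cv2.resize(I["scene"][180:320,120:530],(720,246))])[:,:,::-1])
E
```

```text
t: 18.02
tool_pos: [0.2837, -0.4015, 0.2449]
eef_rot: [[-0.917, -0.399, 0.001], [-0.399, 0.917, 0.0], [-0.001, -0.0, -1.0]]
wrist_force: [-0.2, 1.9, 0.5]
red [array([ 0.6225, -0.0564]), array([ 0.6233, -0.056 ])]
yellow [array([0.4659, 0.0442]), array([0.4667, 0.0443])]
blue [array([ 0.4821, -0.2023]), array([ 0.4833, -0.2021])]
green [array([0.5909, 0.2551]), array([0.5935, 0.256 ])]
```

View pics/e.png

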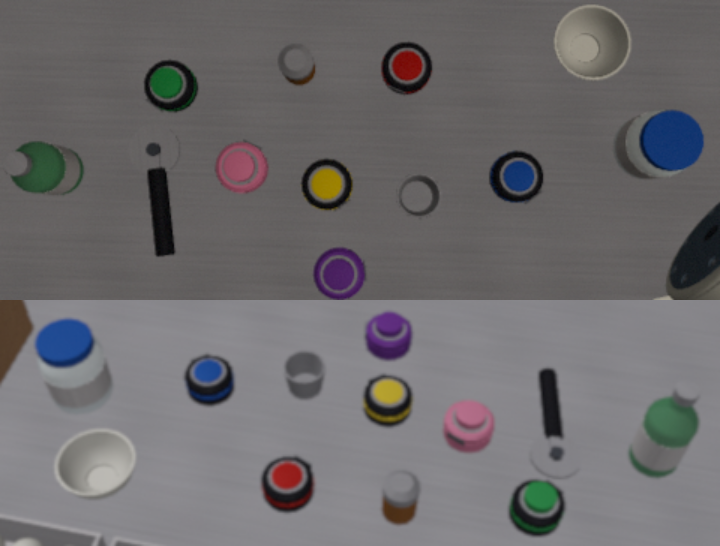

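Red (407,66), yellow (326,183) and blue (518,175) are down flush, green (166,82) is still up, and nothing has moved. The arm is clear, so I'm handing in.

```bash
python3 -c "from bench import *; print(hand_in())"
```

```text
the job is handed in; nothing more can be done
None
```

The red, yellow and blue timers were pressed fully home in that order, green stayed up, nothing else visibly moved, and the job was handed in at about 18 s; no verdict came back.

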